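Hot garlic bulb lifted with tongs over the cup

TASK

The garlic bulb on the chopping board is hot from the oven: pick up the kitchen tongs, close them on the bulb, lift it off the board and hold it centred over the flowered cup, clear above the rim, so that its oil can drip in. Touch the bulb only with the tongs, and leave the lemon, the cup and the other things where they are. Finish while still holding: do not put the bulb or the tongs down or let go.

Things in the scene. Friction and masses are not known exactly. Their poses are not given: they have to be found in the camera images.
- tongs: Spring kitchen tongs, 270 mm long, 30 mm high, 0.14 kg, lying on edge so that the two arms open and shut sideways (horizontally). Origin: on the centre line at the underside, midway between the black grip pads, 9 mm behind the centre of mass; x points along the centre line to the red jaws, y to the left arm, z up. Pivot at x = -105 mm, with a loop 30 mm behind it. A spring holds them fully open.
- tongs_left: Left (+y) arm; origin on the pivot at the underside, axes as the tongs when open. Its black grip pad is 52 mm long, 30 mm high: take hold from above, a finger outside each pad. Pads' outer faces are 62 mm apart when open; about 44 mm when shut on the bulb (parallel at 50 mm); 20 mm when quite shut. The spring pushes each finger with 7 N when open, 11 N on the bulb.
- tongs_right: Right (-y) arm, mirror image of the left. Half squeezed, with the grip pads about 54 mm apart, the spring's push is enough to hold the tongs for carrying. The jaws pinch with a little under half of what the fingers press beyond the spring; 30 N at the fingers is ample.
- tongs_bite (a point): Point midway between the two red jaws, 117 mm ahead of the tongs' origin and 15 mm above their underside; it should be at the bulb's middle when the jaws close. Axes as the tongs. The jaws are shallow scallops in plan, 45 mm long, 30 mm high; clear gap about 90 mm when open, 75 mm with the pads 54 mm apart.
- garlic: White garlic bulb, 60x57x58 mm with its short stem, 0.04 kg, standing upright on the board; origin at the centre of its underside, z up. It is nearly round seen from above, widest (about 57 mm) some 20 to 30 mm above its underside.
- garlic_mid (a point): Middle of the garlic bulb's thick part, 24 mm above its underside.
- board: Wooden chopping board, 230x330x22 mm, fixed; origin at the centre of its underside, so its top is 22 mm above the worktop.
- lemon: Yellow lemon, 78x55x56 mm, lying on the other half of the board, at least 150 mm from the bulb centre to centre; origin at the centre of its underside. Leave alone.
- cup: White cup with blue flowers, 90 mm wide at the mouth, 119 mm with its handle, 64 mm high, standing on the worktop; origin at the underside, in the middle of its length with the handle, which points along -y. Leave where it is.
- cup_mouth (a point): Centre of the cup's round mouth, level with the rim, 64 mm above the worktop: hold the bulb centred over this.
- fork: Fork with a red handle, 195 mm long, lying on the worktop; leave alone.
- dessert_spoon: Steel spoon, 191 mm long, lying on the worktop; leave alone.
- oil_bottle: Oil bottle with a red cap, 67 mm wide, 239 mm high, standing behind the tongs; leave alone.
- tin_cumin: Grey spice tin with a blue lid, 50 mm wide, 68 mm high, standing behind the cup; leave alone.

How it is judged:
On the way, in this order (a step that is already met when the one before it is completed fails the run):
1. the tongs are held in the gripper, off the worktop (contact force between the fingers and tongs above 0.5 N and height (world z) of tongs above 0.02 m), for 0.2 s.
2. the bulb is between both jaws and lifted clear of the board (contact force between garlic and tongs_left above 0.3 N and contact force between garlic and tongs_right above 0.3 N and contact force between garlic and board below 0.02 N and height (world z) of garlic_mid above 0.06 m), for 0.2 s.
At the end, for the whole second after the job is handed in: Bulb gripped by both jaws (over 0.3 N each), fingers pressing both tong arms (over 1 N each); bulb middle over 105 mm above the worktop and within 35 mm of the centre of the cup mouth from above, at rest (under 0.03 m/s); cup untouched, upright, within 20 mm of its start (contact force between garlic and tongs_left above 0.3 N and contact force between garlic and tongs_right above 0.3 N and contact force between the fingers and tongs_left above 1 N and contact force between the fingers and tongs_right above 1 N and contact force between each of garlic, tongs and cup below 0.02 N and height (world z) of garlic_mid above 0.105 m and horizontal distance between garlic_mid and cup_mouth below 0.035 m and linear speed of garlic below 0.03 m/s and distance of cup from where it was at the start of the episode below 0.02 m and angle between cup's own z axis and vertical below 0.1 rad); the arm keeps its last pose, push and grip.
It fails at once if the fingers or arm touch the garlic bulb (contact force between any of the fingers, the arm and garlic above 0.3 N).
It fails at once if the lemon is pushed more than 30 mm (distance of lemon from where it was at the start of the episode above 0.03 m).
It fails at once if the cup is pushed more than 20 mm or tipped (distance of cup from where it was at the start of the episode above 0.02 m or angle between cup's own z axis and vertical above 0.3 rad).
It fails at once if a bystander is pushed more than 30 mm (distance of any of fork, dessert_spoon, oil_bottle, tin_cumin from where it was at the start of the episode above 0.03 m).
It also fails if it takes over 48 s, if anything falls off the work surface, if the arm or the gripper's body presses on something with over 40 N, if the wrist force passes 120 N, or if a joint passes its speed limit or range.

ROBOT

A 6-joint arm with a two-finger parallel gripper is mounted at the origin on a cart in front of the work surface, level with it; the furniture and walls round the work are solid. World frame = base frame: x ahead of the robot, y to its left, z up, the work surface at z = 0. Lengths are in m, angles in rad, forces in N, time in s.
With the tool pointing down it reaches from about 0.325 to 0.925 m from the base axis. Payload 3.1 kg.
Tool frame: the origin (TCP) lies midway between the tips of the shut fingers; the grasp point (between the pads) lies 19 mm behind it; y points along the fingers, z is the direction in which the jaws open and shut, and the axes are right-handed (so a half turn about y gives the same grasp; the last joint's range is limited). The gripper opens to 85 mm and grips with 20 to 120 N. Pads are 22 mm wide; open, the fingers measure 114 mm over their backs; the gripper's body (76 mm by 85 mm) begins 54 mm behind the grasp point. The pads swing forward as they close: fully open they stand 13 mm farther back than shut.
Start: joints at [1.211, 0.217, 1.613, -0, 1.311, -0.112], TCP at [0.153, 0.606, 0.231] pointing down, gripper open.
Joint ranges: [-2.75, 2.75], [-0.78, 2.1], [0.31, 2.55], [-1.13, 4.27], [0.13, 2.63], [-2.58, 2.58]. Speed limits (rad/s): [2.79, 2.79, 3.14, 3.14, 3.14, 3.14].

INTERFACE

Orientations are given as a unit quaternion [x, y, z, w].
In Python, from cell import robot gives the robot as it stands. Calls block until the motion is done:
- robot.reach(position, orientation): joint-space move of the TCP to a pose.
- robot.movel(position, rotation=None, feed=0.15): straight line of the TCP; rotation=None keeps the orientation; feed is the mean speed in m/s.
- robot.goto_joints(angles): joint-space move.
- robot.gripper_to(opening, f_grip=None): finger opening in m; f_grip is the grip in N (None keeps the last); returns when the fingers have stopped.
- robot.wait(seconds).
- robot.solve_ik(position, orientation): joint angles nearest the present ones, or None.
- robot.state(): the state.
- robot.grab_frame(name): name is "side" or "top" or "wrist"; returns a dict with "pixels" (420x560x3 uint8, red, green, blue), "fx", "fy", "cx", "cy" (pixels), "R" (3x3) and "t" (3): a world point X has camera coordinates R X + t. Camera axes: x right, y down, z forward; pixel columns grow to the right and rows downward; lengths in m; the calibration is good to about 2 mm. A picture is of the moment at which its call begins. There is no depth.
A pose or a line that the arm cannot do raises robot.Unreachable and nothing moves.
- robot.job_done(): hands the job in, once; it reports no verdict.
The state is a dict: "clock": time; "qpos": joint angles; "qvel": joint speeds; "joint_torque": joint torques, N m; "ee_pos": TCP position; "eef_rot": TCP orientation; "ft_force": force on the tool from outside, world axes, zero at the start; "moment": the same for the moment, N m; "width": finger opening in m.
Only numpy, scipy, OpenCV 4.12 (cv2) and the standard library are available. Lean on these libraries where they do the work, as an engineer would, in place of code of your own. Each camera call takes 0.05 s, during which the arm holds its last target. There are 200 camera calls.

## Working session

There is one attempt and no reset: what is moved stays moved. The work goes in short steps, each a Python script; the robot and the scene stay as the last script left them, time stands still between calls to the robot, and variables do not carry over. Pictures are saved under pics/ and viewed, about 8 in all and at most 12, crops included, and the job is handed in when it is done.

```bash
mkdir -p pics; ls
python3 - <<'E'
from cell import robot
import cv2
s=robot.state();print(s)
for n in("top","side"):
    f=robot.grab_frame(n);cv2.imwrite(f"pics/{n}0.png",f["pixels"][:,:,::-1]);print(n,f["fx"],f["cx"],f["cy"],f["R"],f["t"])
E
```

```text
pics
{'clock': 0.0, 'qpos': array([ 1.21077877e+00,  2.17764480e-01,  1.61494372e+00, -5.99777663e-05,
        1.31130507e+00, -1.12198181e-01]), 'qvel': array([-3.49255146e-04,  3.23019940e-04, -1.49996539e-03, -8.85880729e-05,
       -8.45896230e-04, -2.75520905e-04]), 'joint_torque': array([ 2.03615025e-03, -3.96839547e+01, -3.03861094e+01,  3.41988539e-05,
        9.54542571e-03,  7.63443154e-06]), 'ee_pos': array([0.15300856, 0.60512992, 0.22995687]), 'eef_rot': array([ 0.70252243, -0.08756813,  0.08720759, -0.7008487 ]), 'ft_force': array([-0.45170732,  0.75115371, -0.71370993]), 'moment': array([-0.02762357,  0.03600828, -0.04415678]), 'width': 0.08540029926491438}
top 380.32088848379055 275.33221339637726 212.6932614702838 [[ 0.12132239 -0.9926122  -0.00137774]
 [-0.9079428  -0.11041249 -0.4042882 ]
 [ 0.40114928  0.05030011 -0.91463061]] [-0.03876834  0.52425072  0.98964658]
side 467.6697350074756 283.8088164870382 201.61231424933726 [[-0.99949764 -0.02682982  0.01687076]
 [-0.02981607  0.61552889 -0.78755012]
 [ 0.01074539 -0.78765751 -0.61601963]] [0.52540444 0.05930736 1.49470396]
```

View pics/top0.png

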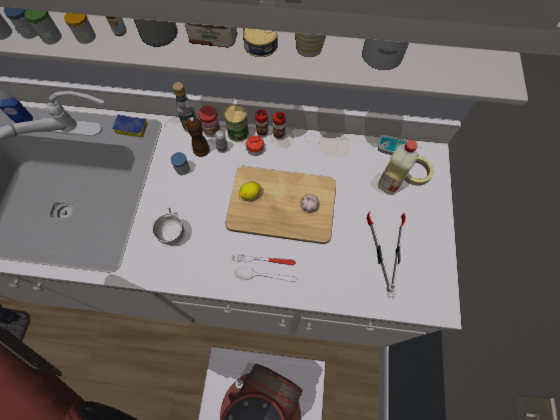

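View pics/side0.png

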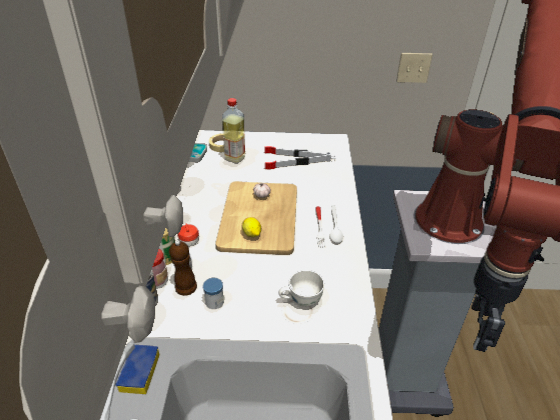

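The top view shows the tongs at right: red jaws at about (370,218) and (402,218), black pads at (378,254) and (398,254), pivot at about (390,288). The garlic is at (310,203), the lemon at (250,190) and the cup at (168,229). The side view has the garlic at (262,191), the cup at (305,290) with its handle to the left, and the tongs' jaws at (270,150) and (270,165).

```bash
cat > h.py <<'E'
import numpy as np, cv2
from cell import robot
def ray(f,px):
    px=np.atleast_2d(px).astype(float)
    d=np.c_[(px[:,0]-f["cx"])/f["fx"],(px[:,1]-f["cy"])/f["fy"],np.ones(len(px))]@f["R"]
    return -f["R"].T@f["t"],d
def plane(f,px,z):
    o,d=ray(f,px); return o+d*((z-o[2])/d[:,2])[:,None]
def cross(f,p,g,q):
    o,d=ray(f,p);e,k=ray(g,q);d=d[0];k=k[0]
    s,u=np.linalg.lstsq(np.c_[d,-k],e-o,rcond=None)[0]
    return (o+s*d+e+u*k)/2,np.linalg.norm(o+s*d-e-u*k)
def blobs(m,box,amin=8):
    x0,y0,x1,y1=box;k=np.zeros(m.shape,np.uint8);k[y0:y1,x0:x1]=1
    n,_,st,c=cv2.connectedComponentsWithStats((m&(k>0)).astype(np.uint8))
    return [(c[i].round(1),st[i][4],st[i][:4]) for i in range(1,n) if st[i][4]>=amin]
def masks(f):
    h=cv2.cvtColor(f["pixels"],cv2.COLOR_RGB2HSV);H,S,V=[h[...,i].astype(int) for i in range(3)]
    return dict(red=((H<8)|(H>172))&(S>130)&(V>60),dark=(V<70),wht=(S<70)&(V>90),yel=(H>22)&(H<35)&(S>180),wood=(H>8)&(H<25)&(S>70))
E
python3 - <<'E'
from h import *
np.set_printoptions(precision=4,suppress=True)
F={n:robot.grab_frame(n) for n in("top","side")}
boxes=dict(top=dict(red=(360,205,412,235),dark=(368,240,410,268),wht=(296,190,324,216),yel=(236,178,266,204)),
 side=dict(red=(260,143,285,172),dark=(290,145,320,168),wht=(250,180,275,202),yel=(235,212,268,242)))
for n in F:
    M=masks(F[n])
    for k,b in boxes[n].items():
        z=dict(red=.015,dark=.015,wht=.046,yel=.05)[k]
        for c,a,st in blobs(M[k],b): print(n,k,c,a,st,plane(F[n],c,z)[0])
out=[]
for n,b in(("top",(135,195,205,255)),("side",(265,255,345,325))):
    x0,y0,x1,y1=b;c=F[n]["pixels"][y0:y1,x0:x1,::-1];out.append(cv2.resize(c,(400,330),interpolation=cv2.INTER_CUBIC))
b=(350,200,420,300);c=F["top"]["pixels"][200:305,345,];
cv2.imwrite("pics/cup.png",np.hstack(out))
E
```

```text
top red [369.  219.3] 39 [367 212   6  14] [ 0.5801 -0.2648  0.015 ]
top red [403.  218.6] 30 [402 214   4  11] [ 0.5954 -0.3708  0.015 ]
top dark [378.9 254.6] 60 [377 246   5  18] [ 0.4675 -0.297   0.015 ]
top dark [397.6 253.7] 43 [396 246   4  18] [ 0.4771 -0.3531  0.015 ]
top wht [309.5 202.2] 222 [301 194  18  17] [ 0.6018 -0.0728  0.046 ]
top yel [249.5 190.3] 289 [239 182  22  18] [0.6184 0.1184 0.05  ]
side red [270.1 149.7] 69 [265 147  11   7] [ 0.5882 -0.3703  0.015 ]
side red [270.5 165.1] 66 [265 161  11   8] [ 0.5814 -0.2646  0.015 ]
side dark [296.1 153.1] 32 [294 150   5   7] [ 0.4889 -0.3513  0.015 ]
side dark [302.3 161.2] 79 [296 158  13   7] [ 0.4657 -0.2966  0.015 ]
side wht [261.7 187.2] 257 [250 180  25  17] [ 0.6016 -0.0855  0.046 ]
side yel [251.5 226.8] 283 [243 217  18  20] [0.6186 0.1181 0.05  ]
```

View pics/cup.png

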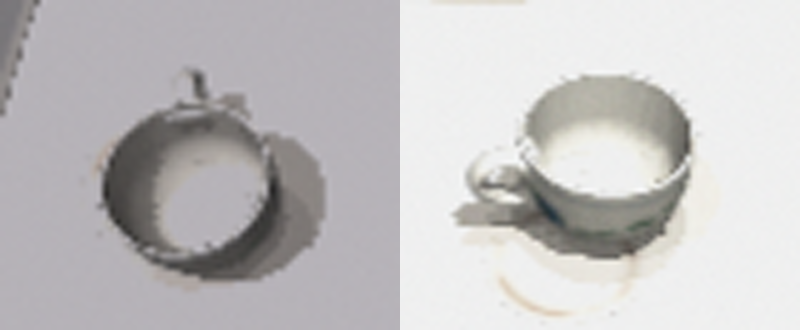

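The cup rim spans about 30 px in the top view, centred near (167.9,228.1). In the side view it is centred near (306.6,283.8), with the handle pointing towards the back. The tongs are consistent between the two views, with the jaw-to-pad distance at 113 mm. Next I move above them and look with the wrist camera.

```bash
cat >> h.py <<'E'
from scipy.spatial.transform import Rotation as Ro
def quat(th,flip=False):
    c,s=np.cos(th),np.sin(th);k=-1 if flip else 1
    return Ro.from_matrix(np.c_[[k*c,k*s,0],[0,0,-1],[-k*s,k*c,0]]).as_quat()
E
python3 - <<'E'
from h import *
np.set_printoptions(precision=4,suppress=True)
F={n:robot.grab_frame(n) for n in("top","side")}
print("cup",cross(F["top"],(167.9,228.1),F["side"],(306.6,283.8)),plane(F["top"],(167.9,228.1),.064),plane(F["side"],(306.6,283.8),.064))
print("garlic",cross(F["top"],(309.5,202.2),F["side"],(262,191)))
print("bottle base",plane(F["top"],(393,187),0),plane(F["side"],(234,158),0))
th=np.deg2rad(5)
p=[0.472,-0.325,.26]
for fl in(0,1): print(fl,robot.solve_ik(p,quat(th,fl)))
q=[robot.solve_ik(p,quat(th,fl)) for fl in(0,1)]
q=min([a for a in q if a is not None],key=lambda a:abs(a[5]))
robot.goto_joints(q);print(robot.state()["clock"],robot.state()["ee_pos"])
f=robot.grab_frame("wrist");cv2.imwrite("pics/w1.png",f["pixels"][:,:,::-1]);np.save("w1.npy",f,allow_pickle=True)
E
```

```text
cup (array([0.4593, 0.341 , 0.0577]), np.float64(0.00026120297808983285)) [[0.4572 0.3388 0.064 ]] [[0.4596 0.3467 0.064 ]]
garlic (array([ 0.6017, -0.0724,  0.0415]), np.float64(0.004308135757123515))
bottle base [[ 0.7129 -0.3441  0.    ]] [[ 0.7221 -0.3282  0.    ]]
0 [-0.7255  0.0844  1.7086 -0.      1.3486 -2.3835]
1 [-0.7255  0.0844  1.7086 -0.      1.3486  0.7581]
3.7333 [ 0.4724 -0.3244  0.2599]
```

View pics/w1.png

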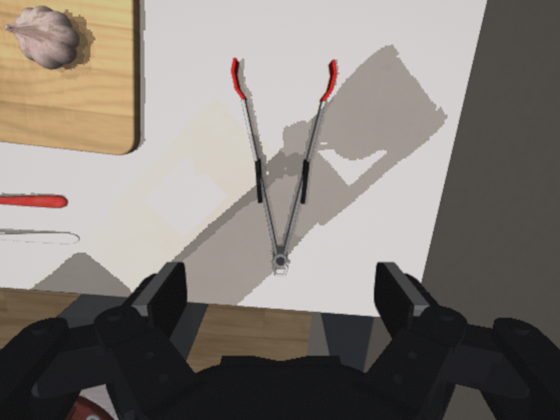

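The wrist view shows the whole tongs from close by: red jaws at (237,78) and (330,80), pads at (259,180) and (305,181), and the pivot at (280,261). The garlic is at (48,36).

Run:
```python
from h import *
np.set_printoptions(precision=4,suppress=True)
f=np.load("w1.npy",allow_pickle=True).item()
M=masks(f);P={}
for k,b,z in(("red",(225,50,345,110),.02),("dark",(250,155,312,208),.024)):
    for c,a,st in blobs(M[k],b,40):
        w=plane(f,c,z)[0];P.setdefault(k,[]).append(w);print(k,c,a,st,w)
pv=plane(f,(280,261),.03)[0];print("pivot",pv)
L=[np.array(sorted(P[k],key=lambda w:-w[1]))[:, :2] for k in("red","dark")]
for a in L: d=a[0]-a[1];print("sep",np.linalg.norm(d),"mid",a.mean(0),"heading",np.degrees(np.arctan2(-d[0],d[1])))
for a,b in((L[0].mean(0),L[1].mean(0)),(L[0].mean(0),pv[:2]),(L[1].mean(0),pv[:2])): d=a-b;print(np.linalg.norm(d),np.degrees(np.arctan2(d[1],d[0])))
print("garlic",plane(f,(54,40),.05))
```

```text
red [236.  78.] 185 [231  58  15  41] [ 0.5834 -0.2641  0.02  ]
red [330.6  79.3] 204 [321  60  16  41] [ 0.5913 -0.3698  0.02  ]
dark [258.6 179.6] 202 [256 157   6  46] [ 0.4716 -0.2975  0.024 ]
dark [304.3 179.3] 213 [301 159   8  45] [ 0.4768 -0.3523  0.024 ]
pivot [ 0.3701 -0.3323  0.03  ]
sep 0.10596790233475671 mid [ 0.5873 -0.3169] heading 4.275850028216561
sep 0.05511237599628949 mid [ 0.4742 -0.3249] heading 5.4052979823383245
0.11343339972628648 4.017255879105526
0.21771923836953036 4.036739056260407
0.10428585233492205 4.057931221644928
garlic [[ 0.5995 -0.085   0.05  ]]
```

Run:
```python
from h import *
np.set_printoptions(precision=4,suppress=True)
th=np.deg2rad(4.05);q=quat(th,1);x,y=.4737,-.325
robot.gripper_to(.085,20)
robot.movel([x,y,.08],q,feed=.2)
robot.movel([x,y,.001],feed=.08)
s=robot.state();print(s["ee_pos"],s["ft_force"])
robot.gripper_to(.054,20);s=robot.state();print(s["width"],s["ft_force"],s["clock"])
robot.movel([x,y,.051],feed=.08);robot.wait(.3)
s=robot.state();print(s["ee_pos"],s["width"],s["ft_force"],s["moment"],s["clock"])
for n in("wrist","top","side"):
    f=robot.grab_frame(n);cv2.imwrite(f"pics/{n}2.png",f["pixels"][:,:,::-1]);np.save(n+"2.npy",f,allow_pickle=True)
a=cv2.imread("pics/wrist2.png");b=cv2.imread("pics/side2.png")[100:240,200:360];c=cv2.resize(b,(480,420))
cv2.imwrite("pics/c2.png",cv2.resize(np.hstack([a[:,:],c]),(800,323)))
```

```text
[ 0.4742 -0.3255  0.0016] [0.6494 0.2059 0.9922]
0.05449784741134807 [-0.8334  1.7119  8.1981] 6.5917
[ 0.4734 -0.3247  0.0504] 0.05432309057535095 [ 0.2441  0.1278 -2.0279] [ 0.0507 -0.0151 -0.0226] 7.6667
```

View pics/c2.png

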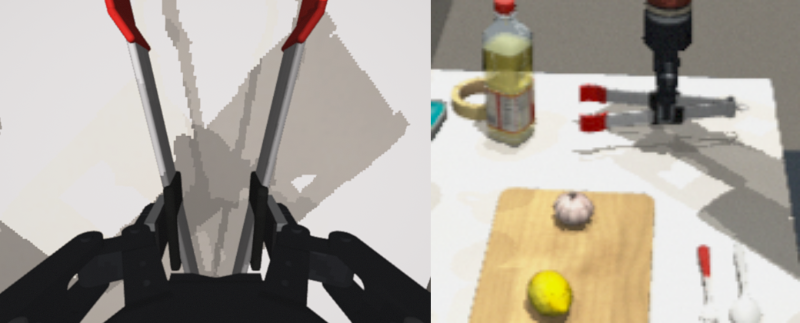

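The tongs are held level in the gripper and off the worktop, with the wrist force matching their weight and the width at 54 mm. I now carry them behind the bulb and look again.

Run:
```python
from h import *
np.set_printoptions(precision=4,suppress=True)
q=quat(0,1)
p=robot.state()["ee_pos"]
robot.movel([p[0]-.03,p[1],.14],feed=.2)
robot.movel([.393,-.08,.14],q,feed=.2)
robot.movel([.393,-.08,.06],feed=.15);robot.wait(.2)
s=robot.state();print(s["ee_pos"],Ro.from_quat(s["eef_rot"]).as_matrix()[:,0],s["width"],s["ft_force"],s["moment"],s["clock"])
o=[]
for n in("wrist","top","side"):
    f=robot.grab_frame(n);cv2.imwrite(f"pics/{n}3.png",f["pixels"][:,:,::-1]);np.save(n+"3.npy",f,allow_pickle=True)
b=cv2.imread("pics/top3.png")[160:280,250:390];c=cv2.imread("pics/side3.png")[140:240,210:350]
cv2.imwrite("pics/c3.png",np.hstack([cv2.resize(cv2.imread("pics/wrist3.png"),(448,336)),np.vstack([cv2.resize(b,(350,300)),cv2.resize(c,(350,250))])[:336]]) if 0 else np.vstack([np.hstack([cv2.resize(b,(392,300)),cv2.resize(c,(408,300))]),cv2.resize(cv2.imread("pics/wrist3.png"),(800,600))[:300]]))
```

```text
[ 0.3942 -0.0805  0.0612] [-1.      0.0002 -0.0027] 0.05409671765925068 [-0.4546  0.1502 -1.1191] [ 0.0359 -0.0204  0.043 ] 10.7167
```

View pics/c3.png

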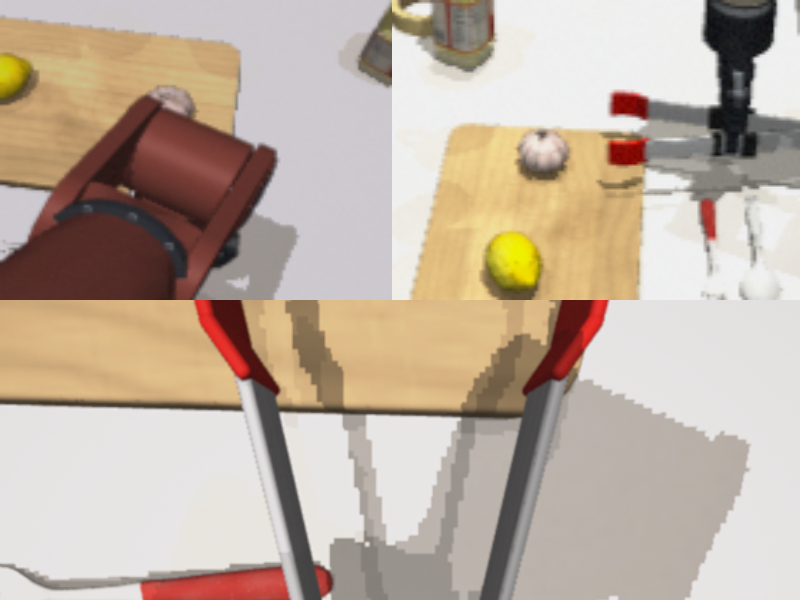

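Run:
```python
from h import *
np.set_printoptions(precision=4,suppress=True)
def L(n): return np.load(n+".npy",allow_pickle=True).item()
w=L("w1");s=L("side3");t0=robot.grab_frame("top")
t0["pixels"]=cv2.imread("pics/top0.png")[:,:,::-1].copy()
for n,f,b in(("w1",w,(0,0,100,90)),("top",t0,(290,185,330,222)),("side",s,(245,178,280,210))):
    h=cv2.cvtColor(f["pixels"],cv2.COLOR_RGB2HSV).astype(int)
    x0,y0,x1,y1=b;m=np.zeros(h.shape[:2],bool);m[y0:y1,x0:x1]=(h[...,1]<95)[y0:y1,x0:x1]
    m=cv2.morphologyEx(m.astype(np.uint8),cv2.MORPH_OPEN,np.ones((3,3)))>0
    for c,a,st in blobs(m,b,60):
        mm=st[0]+st[2]/2-.5,st[1]+st[3]/2-.5
        print(n,c,a,st,"centroid",plane(f,c,.048)[0],"boxmid",plane(f,mm,.048)[0])
for c,a,st in blobs(masks(s)["red"],(270,160,310,205),20):print("jaw",c,a,st,plane(s,c,.075)[0])
W=L("wrist3");M=masks(W)["dark"]
print(W["R"],W["t"]) 
c=[cv2.resize(f["pixels"][y0:y1,x0:x1,::-1],(260,240),interpolation=0) for f,(x0,y0,x1,y1) in((w,(0,0,100,90)),(t0,(290,185,330,222)),(s,(245,178,280,210)))]
cv2.imwrite("pics/g4.png",np.hstack(c))
```

```text
w1 [88.5  1.4] 90 [73  0 27  5] centroid [ 0.6372 -0.1209  0.048 ] boxmid [ 0.6365 -0.1185  0.048 ]
w1 [48.5 33.4] 3678 [ 5  3 95 67] centroid [ 0.6054 -0.0788  0.048 ] boxmid [ 0.6033 -0.082   0.048 ]
w1 [ 5.2 52.4] 87 [ 0 48 12  9] centroid [ 0.584 -0.033  0.048] boxmid [ 0.5844 -0.0333  0.048 ]
top [309.5 202.4] 262 [301 194  18  18] centroid [ 0.6001 -0.0728  0.048 ] boxmid [ 0.5998 -0.0729  0.048 ]
side [262.  185.3] 395 [245 178  35  20] centroid [ 0.6011 -0.0934  0.048 ] boxmid [ 0.6003 -0.0811  0.048 ]
jaw [291.5 174.4] 86 [286 171  12   9] [ 0.5047 -0.1225  0.075 ]
jaw [290.6 190.3] 97 [285 186  13   9] [ 0.5063 -0.0341  0.075 ]
[[-0.001  -1.      0.0002]
 [-0.9626  0.001   0.2709]
 [-0.2709  0.0001 -0.9626]] [-0.0794  0.391   0.3204]
```

View pics/g4.png

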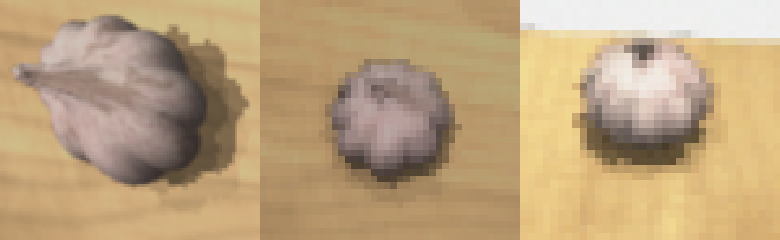

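Run:
```python
from h import *
np.set_printoptions(precision=4,suppress=True)
def L(n): return np.load(n+".npy",allow_pickle=True).item()
w=L("w1");s=L("side3");t=robot.grab_frame("top")
print("w",plane(w,(48,37.5),.046),"t",plane(t,(309.7,203),.046),"s",plane(s,(261.6,190),.046))
print(cross(w,(48,37.5),t,(309.7,203)),cross(w,(48,37.5),s,(261.6,190)),cross(s,(261.6,190),t,(309.7,203)))
w2=L("wrist2")
```

```text
w [[ 0.6019 -0.0765  0.046 ]] t [[ 0.5991 -0.0737  0.046 ]] s [[ 0.6009 -0.07    0.046 ]]
(array([ 0.6021, -0.0737,  0.0412]), np.float64(0.0013181063509267912)) (array([ 0.6018, -0.0744,  0.0428]), np.float64(0.0012041041916761974)) (array([ 0.6009, -0.0739,  0.0429]), np.float64(0.0006209538831110162))
```

All three views agree on the bulb at (0.601,-0.074). I line up, slide the open jaws forward around it, and check before closing.

Run:
```python
from h import *
np.set_printoptions(precision=4,suppress=True)
robot.movel([.393,-.0753,.032],feed=.1)
robot.movel([.484,-.0753,.032],feed=.06);robot.wait(.2)
s=robot.state();print(s["ee_pos"],s["width"],s["ft_force"],s["moment"],s["clock"])
f=robot.grab_frame("side");g=robot.grab_frame("wrist")
for c,a,st in blobs(masks(f)["red"],(240,165,300,210),15):print("jaw",c,a,st,plane(f,c,.047)[0])
cv2.imwrite("pics/c5.png",np.hstack([cv2.resize(f["pixels"][165:225,230:310,::-1],(400,300)),cv2.resize(g["pixels"][:,:,::-1],(400,300))]))
```

```text
[ 0.4838 -0.0753  0.032 ] 0.05424628659751287 [-0.1891  0.6937 -1.1342] [-0.0095 -0.0045 -0.0039] 13.2667
jaw [264.2 181. ] 65 [258 178  13   9] [ 0.5954 -0.1195  0.047 ]
jaw [261.7 197.8] 99 [256 193  13  10] [ 0.5978 -0.027   0.047 ]
```

View pics/c5.png

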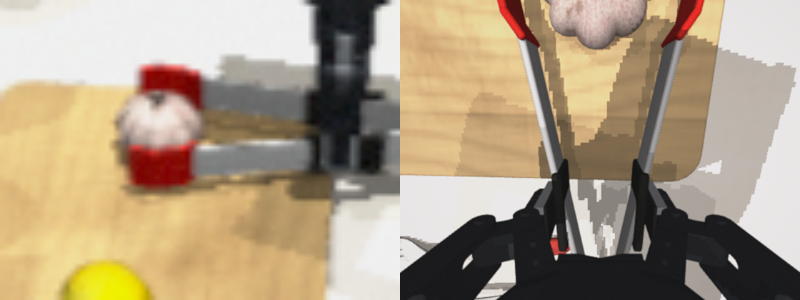

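The bulb sits between the jaws, untouched and nearly centred. I advance 2 mm, squeeze and lift.

Run:
```python
from h import *
np.set_printoptions(precision=4,suppress=True)
def P():
    s=robot.state();print(s["ee_pos"],s["width"],s["ft_force"],s["moment"],s["clock"])
robot.movel([.486,-.0753,.032],feed=.05)
robot.gripper_to(.02,35);P()
robot.wait(.3);P()
robot.movel([.486,-.0753,.10],feed=.06);robot.wait(.3);P()
f=robot.grab_frame("side");g=robot.grab_frame("wrist")
cv2.imwrite("pics/c6.png",np.hstack([cv2.resize(f["pixels"][135:225,220:340,::-1],(400,300)),cv2.resize(g["pixels"][:,:,::-1],(400,300))]))
```

```text
[ 0.486  -0.0753  0.032 ] 0.03743589726723954 [-0.6691  0.3203 -1.3176] [-0.0233  0.0186  0.0234] 13.8917
[ 0.486  -0.0753  0.032 ] 0.03745329583989231 [-0.5846  0.3901 -1.9604] [ 0.06   -0.0644  0.021 ] 14.1917
[ 0.4858 -0.0752  0.0997] 0.03707248625701705 [ 0.0964 -0.1605 -1.6408] [ 0.0274  0.0473 -0.0085] 15.775
```

View pics/c6.png

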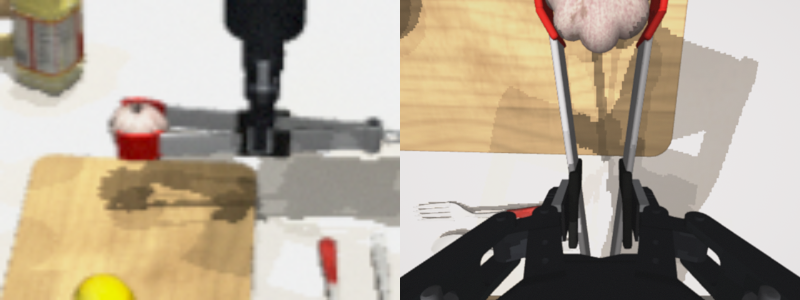

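The bulb is held between both jaws, clear of the board, and nothing else has moved. I carry it over the cup, well above the lemon and the rim.

Run:
```python
from h import *
np.set_printoptions(precision=4,suppress=True)
def P():
    s=robot.state();print(s["ee_pos"],s["width"],s["ft_force"],s["moment"],s["clock"])
robot.movel([.486,-.0753,.18],feed=.12)
ph=np.arctan2(.342,.458);c=np.array([.458,.342])-.116*np.array([np.cos(ph),np.sin(ph)])
robot.movel([c[0],c[1],.18],quat(ph,1),feed=.1);P()
robot.movel([c[0],c[1],.13],feed=.08);robot.wait(.4);P()
f=robot.grab_frame("side");g=robot.grab_frame("top");w=robot.grab_frame("wrist")
np.save("end.npy",dict(side=f,top=g,wrist=w),allow_pickle=True)
v=lambda a,s:cv2.resize(a[:,:,::-1],s)
cv2.imwrite("pics/c7.png",np.vstack([np.hstack([v(f["pixels"][200:335,235:415],(400,300)),v(g["pixels"][165:285,110:270],(400,300))]),np.hstack([v(w["pixels"],(400,300)),v(f["pixels"],(400,300))])]))
```

```text
[0.3651 0.2725 0.18  ] 0.03720934340247967 [ 0.4686 -0.0282 -1.9788] [-0.0041  0.0399  0.0545] 20.525
[0.3652 0.2727 0.1303] 0.037437780186098675 [ 0.4422 -0.3489 -1.8782] [-0.0515  0.0331 -0.0608] 21.7
```

View pics/c7.png

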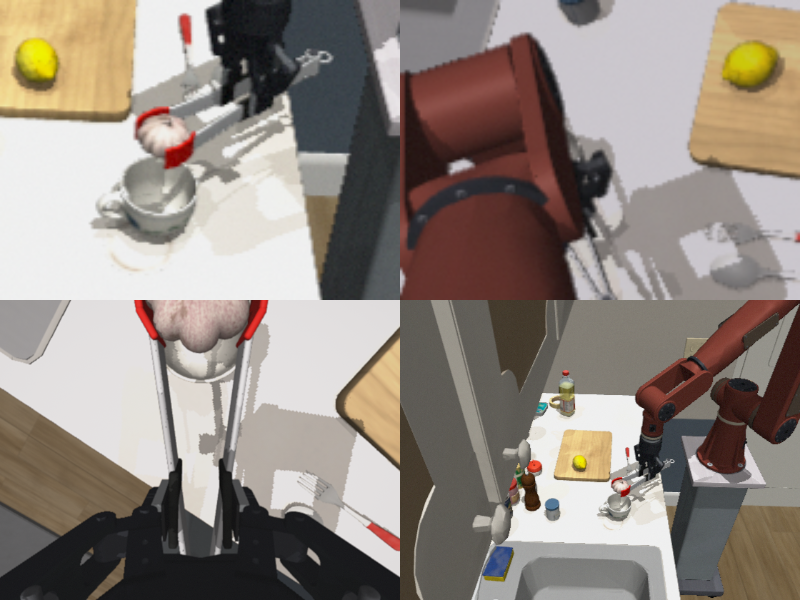

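Run:
```python
from h import *
np.set_printoptions(precision=4,suppress=True)
e=np.load("end.npy",allow_pickle=True).item();f=e["side"];w=e["wrist"]
print("bulb",plane(f,(308.4,260.3),.146),"cup",plane(f,(306.6,283.8),.064))
# near point of the cup's rim in the wrist view (bottom of ellipse, crop (203,382)->full px)
n=plane(w,(203*1.4,(382-300)*1.4),.064)[0];print("near rim",n,"-> centre",n[:2]+.045*np.array([np.cos(.6414),np.sin(.6414)]))
```

```text
bulb [[0.459  0.3447 0.146 ]] cup [[0.4596 0.3467 0.064 ]]
near rim [0.4252 0.3151 0.064 ] -> centre [0.4613 0.342 ]
```

Run:
```python
from cell import robot
robot.wait(.3);s=robot.state();print(s["ee_pos"],s["width"],abs(s["qvel"]).max(),s["clock"]);robot.job_done()
```

```text
[0.36502883 0.27259176 0.12998339] 0.03759897348588097 0.0026773292823810235 22.15
the job is handed in; nothing more can be done
```

I picked up the tongs at the grip pads, closed them on the bulb and lifted it off the board. I then carried it over the cup and handed the job in while still holding it, at about 22 s of the 48 s allowed. The interface gave no verdict.

**Last checks:**
- **Position:** the side view puts the bulb at (0.459, 0.345). The cup mouth is at (0.460, 0.347) by the side view and (0.461, 0.342) by the wrist view, so the bulb is about 2–4 mm off centre.
- **Height:** the bulb's middle is about 0.144 m up, worked out from the tool height rather than measured separately. That leaves its underside well above the rim.
- **State:** the arm was at rest, and the wrist force matched the weight of the tongs and bulb. In the pictures the bulb is in both jaws, and the cup, lemon and other things look unmoved.

**What disagreed:**
- The fingers stopped at 37–38 mm instead of the 44 mm given for tongs shut on the bulb. The grip did not slip, and I did not look into it further.
- My first colour masks disagreed by up to about 10 mm on the bulb's position. Outlines read by eye from three views agreed to about 1 mm when crossed in pairs.
- The wrist read about 8 N upward when the fingers first closed on the tongs, probably the fingertips brushing the worktop.

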